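# Draw the tube tray into its dock and load the last tube

### The arm

A 7-joint arm with a two-finger parallel gripper is mounted at the origin on a cart in front of the work surface, level with it; the furniture and walls round the work are solid. World frame = base frame: x ahead of the robot, y to its left, z up, the work surface at z = 0. Lengths are in m, angles in rad, forces in N, time in s.
With the tool pointing down it reaches from about 0.425 to 0.8 m from the base axis. Payload 8.3 kg.
Tool frame: the origin (TCP) lies on the centre line of the jaws, within the pads' length; the fingertips stand 19 mm ahead of it and the grasp point (between the pads) is the TCP (r.finger_overhang is the distance from the TCP to the fingertips, in m); z points along the fingers, y is the line along which they close (so a half turn about z gives the same grasp; the last joint's range is limited). The gripper opens to 85 mm and grips with 20 to 120 N. Pads are 22 mm wide; open, the fingers measure 114 mm over their backs; the gripper's body (76 mm by 85 mm) begins 54 mm behind the grasp point. The pads swing forward as they close: fully open they stand 13 mm farther back than shut.
Start: joints at [1.112, 0.383, 0.016, 1.37, -0.006, 1.388, -0.046], TCP at [0.241, -0.577, 0.25] pointing down, gripper open.
Joint ranges: [-2.95, 2.95], [-0.25, 2.06], [-1.52, 1.56], [0.18, 2.33], [-1.44, 4.58], [0.02, 2.06], [-3.01, 3.01]. Speed limits (rad/s): [2.39, 2.39, 3.01, 3.01, 3.14, 3.14, 3.14].

### API

Orientations are given as a unit quaternion [w, x, y, z].
In Python, from cell import r, vision, nets gives the robot as it stands.
- The arm moves only by the tool arm_command, never from a script. Its argument "increments" is a list of rows, each an object with "gripper": the opening, from 0 (shut) to 1 (fully open); "slide": the shift along the tool's x, y, z in m, a list of three; "dr": the turn, a rotation vector about the tool's x, y, z in degrees, a list of three. A call has 1 to 12 rows; each row shifts and turns the commanded pose from where the row before left it, along the tool's axes as they then stand; what a row does not reach is not made up. A row lasts 1/12 s, in which the tool goes at most 41.7 mm and 7.16 degrees, less where a joint would pass 70% of its speed; a pose out of reach is approached as far as the arm can. A call is refused whole if a number of a shift passes 0.0417 or a number of a turn 7.16, either way. A call with a gripper value outside its range is refused whole. The fingers move at their own pace and stop on an object; the grip force is fixed at half the most. Time passes only in rows, so rows that do not move let the fingers close. It gives the time, the measured TCP pose, the force, the opening and the grip force at its end, in the units of the state.
- r.observe(): the state, without advancing time (a new reading comes with each control period).
- vision.capture(name): name is "scene" or "top" or "wrist"; returns a dict with "img" (420x560x3 uint8, blue, green, red), "fx", "fy", "cx", "cy" (pixels), "R" (3x3) and "t" (3): a world point X has camera coordinates R X + t; the wrist camera has in their place "mount" (4x4, takes a point from camera to tool coordinates, whose origin is the TCP and whose axes are the flange's). Camera axes: x right, y down, z forward; pixel columns grow to the right and rows downward; lengths in m; the calibration is good to about 2 mm. A picture is of the moment at which its call begins: read the wrist's pose just before it. There is no depth.
- r.finish_job(): hands the job in; it is judged then, once.
Trained networks look in a picture, given as the dict that the camera call returned (one of the last four; its "shot" number tells which), for a name from the list of things; names that differ only in an ending like _2 or _b are one class to them, and where a whole thing is asked for, a point or a joint stands for the part that bears it (a point fixed in the world has none). Each returns a list of dicts, best first, with "confidence" (0 to 1); they miss things now and then, are a little off and sometimes report something else, mostly with a low value. They report only what shows in the picture. A call takes as long as a camera call.
- nets.search_frame(target, picture): "rect" ([left, top, right, bottom] in pixels, round what is visible of it).
- nets.masks_of(target, picture): "pixels" (420x560 bool, what is visible of it) and "rect" ([left, top, right, bottom] in pixels, round what is visible of it).
- nets.place_of(target, picture): "centre" ([column, row] in pixels: a listed point, or the origin of a listed thing).
The state is a dict: "t": time; "qpos": joint angles; "joint_velocities": joint speeds; "joint_torque": joint torques, N m; "position": TCP position; "tcp_rot": TCP orientation; "contact_force": force on the tool from outside, world axes, zero at the start; "moment": the same for the moment, N m; "width": finger opening in m; "grasp_force": force on a finger pad.
Only numpy, scipy, OpenCV 4.12 (cv2) and the standard library are available. Lean on these libraries where they do the work, as an engineer would, in place of code of your own. Each camera call takes 0.05 s, during which the arm holds its last target. There are 200 camera calls.

### The job

Draw the steel tray that carries the tube rack towards you by its far lip: slide it gently along the bench (keep the pull under 18 N), without lifting it, into the aluminium dock until it rests against both rubber stops and the two side catches have sprung into its notches. Feel for the stops, they are adjustable. Then stand the single tube that is on the bench upright in any empty cell of the rack. Leave the tray docked, the tubes in it upright, and everything else where it is.

Things in the scene. Friction and masses are not known exactly. Their poses are not given: they have to be found in the camera images.
- dock: aluminium dock screwed to the bench: two side guides 34 mm high, inner faces y = +-89 mm, and an adjustable stop bar across its near end that carries two rubber stops (y = +-55 mm, 26 mm up) and the catches. Origin: on the bench between the guides; x points away from the robot, y left. The stop faces are at x = 0 when the bar is at mid-setting, but it may be set up to 12 mm nearer or farther.
- dock_mouth (a point): middle of the dock's mouth, x = 72 mm in the dock's frame, 26 mm up. The guides run straight and parallel to x = 40 mm, then flare out 22 degrees each side; at the mouth they are 12 mm farther out on each side. With bar and arms the dock reaches x = -67 to 75 mm, y = +-125 mm; nothing of it is higher than 36 mm.
- catch_left (a joint): travel (m) of the left (+y) spring catch, a 14 mm brass ball on the stop bar 22 mm beyond the stop faces, that stands 4.5 mm into the dock, 26 mm up. 0: fully out; 0.0025 to 0.0045 while the tray's rim slides past; back to 0 in the notch. Presses with 2.5 to 4 N; the pair resist the drag by some 3 to 8 N when the tray's near corners meet them, 25 mm before the stops.
- catch_right (a joint): the same catch in the right (-y) guide
- tray: loose stainless steel tray, 114 (x) by 176 (y) by 30 mm high, 0.26 to 0.45 kg empty. Origin: centre of its underside; x away from the robot. A rim 7 mm thick (z = 23 to 30 mm) overhangs the walls by 8 mm all round; each side rim has a 14 mm notch at x = -35 mm for a catch. Docked: origin 57 mm beyond the stop faces (x = 45 to 69 mm in the dock's frame). Starts up to 9 mm, 5 degrees off line.
- far_lip (a point): middle of the outer edge of the tray's far lip, x = +57 mm in the tray, 26.5 mm above the bench. The bench behind the lip is clear for at least 50 mm, but a wall shelf hangs farther back (its front at x = 0.73 m, underside 0.35 m up). Dragging takes about 2 to 6 N of friction. Near the lip the tray holds only forceps, lower than the rim.
- tube_rack: green wire-sided tube rack, 64 (x) by 150 (y) by 56 mm high, clipped in the tray's near half (tray x = -14 mm). Origin: centre of its underside, 3 mm above the bench; inner floor 4 mm above the origin. Twelve cells: rows x = +-15.5 mm, columns y = +-12.25, +-36.75, +-61.25 mm; free opening 28 (x) by 21 mm (y), wires 24 and 54 mm up.
- tube_4: the tube to load: a capped plastic sample tube with a flat foot standing alone on the bench, to the left or the right of the dock; 94 mm high, 17.6 mm in diameter, its cap (z = 82 to 94 mm) 18.8 mm. Origin: centre of its foot; z up along the tube. 18 g.
- tube_1: a like tube that already stands in the rack (cell x = -15.5, y = -61.25 mm). Origin: centre of its foot
- tube_2: a like tube that already stands in the rack (cell x = -15.5, y = -36.75 mm). Origin: centre of its foot
- tube_3: a like tube that already stands in the rack (cell x = -15.5, y = -12.25 mm). Origin: centre of its foot
- jar_1: bystander: a white screw-lid sample jar, 65 mm across, 72 mm high, on the other side of the dock from the single tube. Origin: centre of its underside
- timer: bystander: a white bench timer, 62 x 62 x 20 mm, near the front edge. Origin: centre of its underside
- petri_1: bystander: a Petri dish, 94 mm across, 16 mm high, near the front edge. Origin: centre of its underside

How it is judged:
By the outcome, as a careful person would: the job done as asked, in the order asked, and still so for the second after the job is handed in, with the robot touching nothing.
It also fails if it takes over 58 s, if anything falls off the work surface, if the arm or the gripper's body presses on something with over 40 N, if the wrist force passes 120 N, or if a joint passes its speed limit or range.

## Working session

There is one attempt and no reset: what is moved stays moved. The work goes in short steps, Python scripts to look and compute and a tool call to move; the robot and the scene stay as the last step left them, time stands still between calls to the robot, and variables do not carry over. Pictures are saved under pics/ and viewed, at most 12 in all, crops included, and the job is handed in when it is done.

Besides the shell and the picture viewer there is one more tool, called after "Request:" as name(argument=value, ...) on one line, values as JSON. arm_command: Moves the arm, as the interface text tells. Its arguments: {"type":"object","properties":{"increments":{"type":"array","items":{"type":"object","properties":{"gripper":{"type":"number"},"slide":{"type":"array","items":{"type":"number"}},"dr":{"type":"array","items":{"type":"number"}}}}}},"required":["increments"]}

```bash
ls; mkdir -p pics
cat > h.py <<'E'
import numpy as np, cv2
from cell import r, vision, nets
from scipy.spatial.transform import Rotation as Ro
def cam(p):
    if 'R' in p: return np.array(p['R']),np.array(p['t'])
    s=r.observe(); q=s['tcp_rot']; Rt=Ro.from_quat([q[1],q[2],q[3],q[0]]).as_matrix()
    T=np.eye(4);T[:3,:3]=Rt;T[:3,3]=s['position'];T=T@np.array(p['mount']);M=np.linalg.inv(T);return M[:3,:3],M[:3,3]
def ray(p,uv,z,C=None):
    R,t=C or cam(p); d=R.T@np.array([(uv[0]-p['cx'])/p['fx'],(uv[1]-p['cy'])/p['fy'],1.]); o=-R.T@t
    return o+d*(z-o[2])/d[2]
def proj(p,X,C=None):
    R,t=C or cam(p); c=R@np.array(X)+t; return [p['fx']*c[0]/c[2]+p['cx'],p['fy']*c[1]/c[2]+p['cy']]
E
python3 - <<'E'
from h import *
s=r.observe();print({k:np.round(v,3) for k,v in s.items()})
Z={'dock':0,'dock_mouth':.026,'tray':0,'far_lip':.0265,'tube_rack':.003,'tube_4':0,'jar_1':0,'timer':0,'petri_1':0,'catch_left':.026,'catch_right':.026}
for n in('scene','top'):
    p=vision.capture(n);cv2.imwrite(f'pics/{n}1.png',p['img'])
    R,t=cam(p);print(n,'cam at',np.round(-R.T@t,3))
    for k,z in Z.items():
        for d in nets.place_of(k,p)[:4 if 'tube_4'==k else 1]: print(k,round(d['confidence'],2),np.round(d['centre']),np.round(ray(p,d['centre'],z),4))
E
```

```text
pics
{'t': np.float64(0.0), 'qpos': array([ 1.112,  0.384,  0.016,  1.371, -0.006,  1.388, -0.046]), 'joint_velocities': array([ 0.001, -0.   ,  0.001, -0.001,  0.002, -0.   ,  0.001]), 'joint_torque': array([-1.0000e-03, -6.2762e+01,  8.4400e-01, -3.7182e+01,  1.7000e-02,
        1.4000e-02, -0.0000e+00]), 'position': array([ 0.241, -0.576,  0.249]), 'tcp_rot': array([-0.001,  0.98 ,  0.197, -0.   ]), 'contact_force': array([ 0.402, -0.624, -0.12 ]), 'moment': array([-0.054, -0.001, -0.015]), 'grasp_force': np.float64(0.0), 'width': np.float64(0.085)}
scene cam at [-0.165  0.349  0.738]
tray 0.65 [252. 213.] [ 0.5156 -0.0206  0.    ]
far_lip 0.6 [240. 195.] [ 0.5715 -0.0167  0.0265]
tube_rack 0.58 [258. 216.] [ 0.4961 -0.0276  0.003 ]
tube_4 0.63 [261. 216.] [ 0.4935 -0.035   0.    ]
tube_4 0.62 [270. 212.] [ 0.4939 -0.0629  0.    ]
tube_4 0.57 [276. 204.] [ 0.5118 -0.0939  0.    ]
tube_4 0.52 [328. 176.] [ 0.5293 -0.2959  0.    ]
jar_1 0.56 [146. 286.] [0.4419 0.3013 0.    ]
timer 0.66 [172. 322.] [0.3246 0.2874 0.    ]
petri_1 0.78 [388. 189.] [ 0.3846 -0.4048  0.    ]Traceback (most recent call last):
  File "<stdin>", line 8, in <module>
ValueError: it knows: dock, dock_mouth, far_lip, jar, petri, timer, tray, tube, tube_rack
```

Run:
```python
from h import *
Z={'dock':0,'dock_mouth':.026,'tray':0,'far_lip':.0265,'tube_rack':.003,'tube_4':0,'jar_1':0,'timer':0,'petri_1':0}
p=vision.capture('top');cv2.imwrite('pics/top1.png',p['img'])
R,t=cam(p);print('cam at',np.round(-R.T@t,3),R.round(2).tolist(),p['fx'])
for k,z in Z.items():
    for d in nets.place_of(k,p)[:5 if 'tube_4'==k else 1]: print(k,round(d['confidence'],2),np.round(d['centre']),np.round(ray(p,d['centre'],z),4))
for n in('dock','tray'):
    for d in nets.masks_of(n,p)[:1]:
        m=d['pixels'];print(n,d['rect'],m.sum());c=np.argwhere(m)[:,::-1]
        print(cv2.minAreaRect(np.array([ray(p,u,.03)[:2]*1000 for u in c],np.float32)))
big=cv2.resize(p['img'],(800,600),interpolation=cv2.INTER_CUBIC);cv2.imwrite('pics/top1b.png',big)
```

```text
cam at [ 0.333 -0.065  1.153] [[0.03, -1.0, -0.02], [-0.99, -0.02, -0.1], [0.1, 0.02, -0.99]] 438.69481302323067
tray 0.98 [273. 193.] [ 0.5123 -0.0171  0.    ]
far_lip 0.69 [272. 167.] [ 0.5762 -0.014   0.0265]
tube_rack 0.85 [277. 190.] [ 0.5196 -0.0279  0.003 ]
tube_4 0.6 [298. 204.] [ 0.4855 -0.0849  0.    ]
tube_4 0.57 [278. 201.] [ 0.4906 -0.0305  0.    ]
tube_4 0.48 [288. 201.] [ 0.4915 -0.0564  0.    ]
tube_4 0.45 [377. 191.] [ 0.5236 -0.2923  0.    ]
jar_1 0.83 [154. 218.] [0.4378 0.2974 0.    ]
timer 0.67 [154. 261.] [0.3254 0.2916 0.    ]
petri_1 0.98 [416. 249.] [ 0.3725 -0.3939  0.    ]
dock [230.3, 209.9, 324.1, 239.3] 391
((427.31689453125, -26.10417938232422), (245.13026428222656, 71.84877014160156), 88.56616973876953)
tray [236.3, 168.3, 306.6, 212.7] 2610
((517.7704467773438, -20.021865844726562), (113.9058837890625, 175.5666961669922), 3.4024477005004883)
```

View pics/top1b.png

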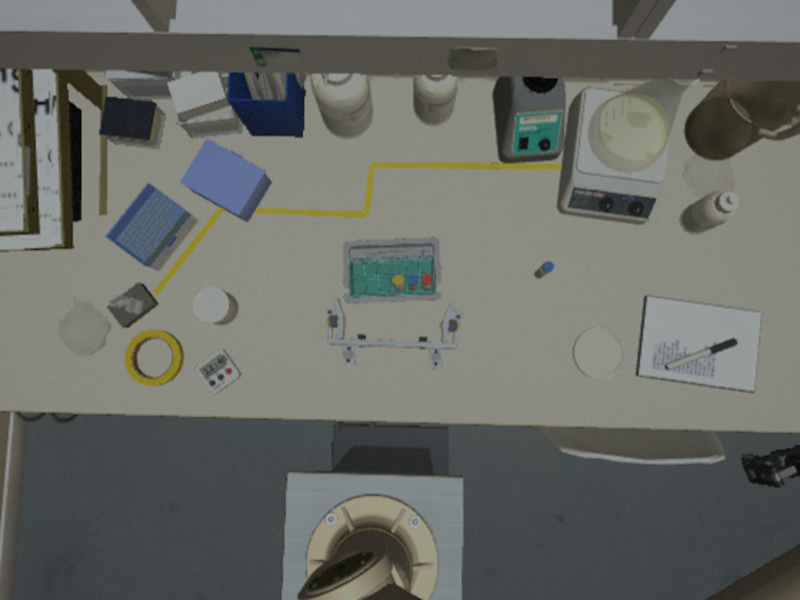

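View pics/scene1.png

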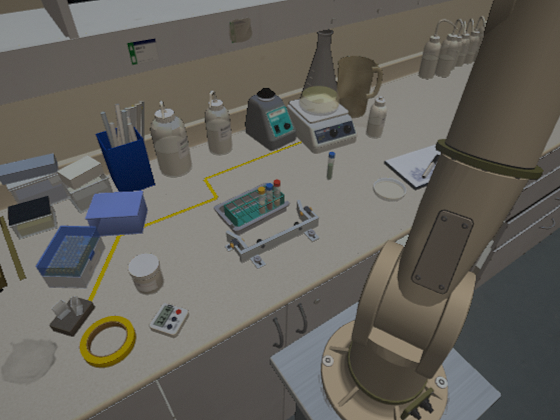

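The top view shows the tray at about (391,270) of the 800-px image, the dock below it at about (395,335), the lone tube at (543,270) and the jar at (212,306). In the scene view the tube stands at (330,165). I'll move over the dock and tray and refine with the wrist camera.

Request:
arm_command(increments=[{"gripper":1,"slide":[0,0,-0.02],"dr":[0,0,5.7]},{"gripper":1,"slide":[0.02,0,-0.02],"dr":[0,0,5.7]},{"gripper":1,"slide":[0.03,-0.01,-0.02],"dr":[0,0,5.7]},{"gripper":1,"slide":[0.035,-0.02,0],"dr":[0,0,5.6]},{"gripper":0.7,"slide":[0.035,-0.02,0],"dr":[0,0,0]},{"gripper":0.7,"slide":[0.035,-0.02,0],"dr":[0,0,0]},{"gripper":0.7,"slide":[0.03,-0.025,0],"dr":[0,0,0]},{"gripper":0.7,"slide":[0.02,-0.035,0],"dr":[0,0,0]},{"gripper":0.7,"slide":[0.02,-0.035,0],"dr":[0,0,0]},{"gripper":0.7,"slide":[0,-0.04,0],"dr":[0,0,0]},{"gripper":0.7,"slide":[0,-0.04,0],"dr":[0,0,0]},{"gripper":0.7,"slide":[0,-0.03,0],"dr":[0,0,0]}])

```text
t: 2.1
position: [0.4612, -0.2831, 0.3103]
tcp_rot: [-0.0, 1.0, 0.001, 0.0]
contact_force: [1.6, -0.7, 0.6]
width: 0.06
grasp_force: 0.0
```

Run:
```python
from h import *
s=r.observe();print(s['t'],np.round(s['position'],4),np.round(s['tcp_rot'],4),s['width'],r.finger_overhang)
p=vision.capture('wrist');cv2.imwrite('pics/w0.png',p['img']);C=cam(p);print(np.round(p['mount'],3).tolist(),p['fx'])
for u in((0,0),(560,0),(560,420),(0,420)):print(ray(p,u,0,C).round(3))
for k in('tray','dock','tube_4'):
    for d in nets.place_of(k,p)[:5]: print(k,round(d['confidence'],2),np.round(d['centre']),np.round(ray(p,d['centre'],0,C),4))
```

```text
2.1 [ 0.4612 -0.2831  0.3103] [-4.0e-04  1.0e+00  1.5e-03  2.0e-04] 0.06003620560274423 0.019
[[-0.0, -0.963, -0.268, 0.068], [1.0, 0.0, -0.0, 0.001], [0.0, -0.268, 0.963, -0.124], [0.0, 0.0, 0.0, 1.0]] 317.66250656920926
[0.668 0.059 0.   ]
[ 0.673 -0.615  0.   ]
[ 0.034 -0.773  0.   ]
[0.022 0.203 0.   ]
tray 0.57 [ 79. 127.] [ 0.5202 -0.0136  0.    ]
tube_4 0.77 [125. 150.] [ 0.4902 -0.0712  0.    ]
tube_4 0.52 [283. 126.] [ 0.5232 -0.285   0.    ]
```

Request:
arm_command(increments=[{"gripper":0.7,"slide":[0.004,-0.04,0]},{"gripper":0.7,"slide":[0.004,-0.04,0]},{"gripper":0.7,"slide":[0,-0.04,0]},{"gripper":0.7,"slide":[0,-0.04,0]},{"gripper":0.7,"slide":[0,-0.04,0]},{"gripper":0.7,"slide":[0,-0.04,0]},{"gripper":0.7,"slide":[0,-0.02,0]},{"gripper":0.7,"slide":[0,0,0]}])

```text
validation failed for argument at $.in...
```

Run:
```python
from h import *
s=r.observe();print(s['t'],np.round(s['position'],4))
p=vision.capture('wrist');C=cam(p)
np.savez('w1.npz',R=C[0],t=C[1],img=p['img'],**{k:p[k] for k in('fx','fy','cx','cy')})
for k,z in(('tray',0),('dock',0),('dock_mouth',.026),('far_lip',.0265),('tube_rack',.003)):
    for d in nets.place_of(k,p)[:1]: print(k,round(d['confidence'],2),np.round(d['centre']),np.round(ray(p,d['centre'],z,C),4))
for d in nets.masks_of('tray',p)[:1]:
    c=np.argwhere(d['pixels'])[:,::-1];print(d['rect'],cv2.minAreaRect(np.array([ray(p,u,.03,C)[:2]*1000 for u in c],np.float32)))
cv2.imwrite('pics/w1.png',cv2.resize(p['img'],(800,600),interpolation=cv2.INTER_CUBIC))
```

```text
2.3 [ 0.4608 -0.2861  0.3109]
tray 0.71 [ 74. 132.] [ 0.5141 -0.0185  0.    ]
far_lip 0.57 [57. 78.] [ 0.5778 -0.0252  0.0265]
tube_rack 0.73 [ 80. 141.] [ 0.5015 -0.0262  0.003 ]
[0.0, 77.0, 142.7, 177.1] ((518.4365844726562, -23.706031799316406), (114.49837493896484, 184.69439697265625), 3.376633405685425)
```

View pics/w1.png

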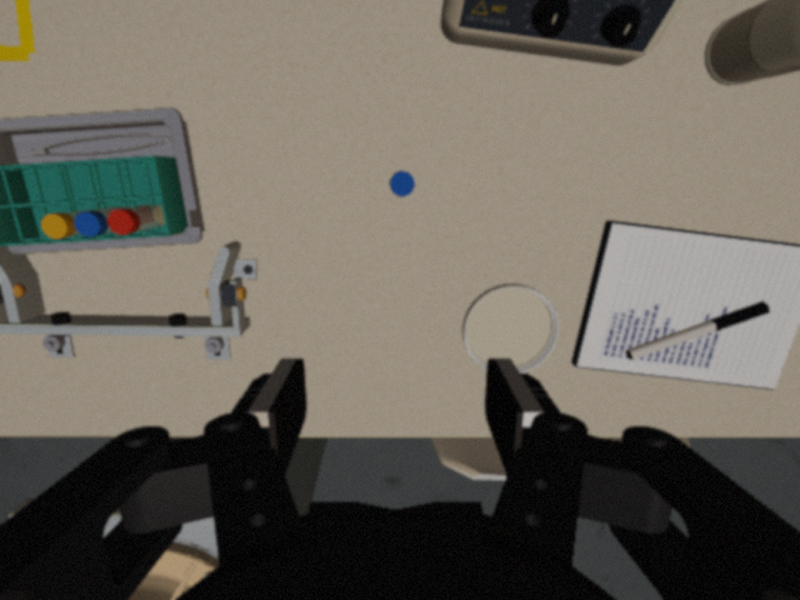

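The move was refused because every row needs `dr`. This view shows the tube's cap centred at about (401,183) and the tray on the left edge. I'll repeat the move.

Request:
arm_command(increments=[{"gripper":0.7,"slide":[0.004,-0.04,0],"dr":[0,0,0]},{"gripper":0.7,"slide":[0.004,-0.04,0],"dr":[0,0,0]},{"gripper":0.7,"slide":[0,-0.04,0],"dr":[0,0,0]},{"gripper":0.7,"slide":[0,-0.04,0],"dr":[0,0,0]},{"gripper":0.7,"slide":[0,-0.04,0],"dr":[0,0,0]},{"gripper":0.7,"slide":[0,-0.04,0],"dr":[0,0,0]},{"gripper":0.7,"slide":[0,-0.02,0],"dr":[0,0,0]},{"gripper":0.7,"slide":[0,0,0],"dr":[0,0,0]}])

```text
t: 3.32
position: [0.4687, -0.0211, 0.3107]
tcp_rot: [-0.001, 1.0, 0.004, 0.0]
contact_force: [-0.3, -0.2, 1.4]
width: 0.0597
grasp_force: 0.0
```

Run:
```python
from h import *
q=np.load('w1.npz');print('tube cap',ray(q,(280.7,128),.094,(q['R'],q['t'])))
s=r.observe();print(s['t'],np.round(s['position'],4))
p=vision.capture('wrist');C=cam(p)
np.savez('w2.npz',R=C[0],t=C[1],img=p['img'],**{k:p[k] for k in('fx','fy','cx','cy')})
for k,z in(('tray',0),('dock',0),('dock_mouth',.026),('far_lip',.0265),('tube_rack',.003)):
    for d in nets.place_of(k,p)[:1]: print(k,round(d['confidence'],2),np.round(d['centre']),np.round(ray(p,d['centre'],z,C),4))
for n in('tray','dock'):
  for d in nets.masks_of(n,p)[:1]:
    c=np.argwhere(d['pixels'])[:,::-1];print(n,d['rect'],cv2.minAreaRect(np.array([ray(p,u,.03,C)[:2]*1000 for u in c],np.float32)))
cv2.imwrite('pics/w2.png',cv2.resize(p['img'],(800,600),interpolation=cv2.INTER_CUBIC))
```

```text
tube cap [ 0.52053742 -0.29249191  0.094     ]
3.3167 [ 0.4687 -0.0211  0.3107]
tray 0.92 [275. 133.] [ 0.5203 -0.023   0.    ]
dock_mouth 0.58 [ 68. 263.] [0.342  0.2669 0.026 ]
far_lip 0.97 [274.  85.] [ 0.5776 -0.0211  0.0265]
tube_rack 0.96 [281. 147.] [ 0.5021 -0.0307  0.003 ]
tray [283.2, 151.2, 298.9, 176.9] ((485.0126953125, -42.52165222167969), (29.21466636657715, 21.721027374267578), 0.5143715739250183)
dock [192.0, 173.4, 370.5, 231.8] ((430.80926513671875, -29.810508728027344), (233.6884307861328, 77.88127136230469), 89.14891815185547)
```

View pics/w2.png

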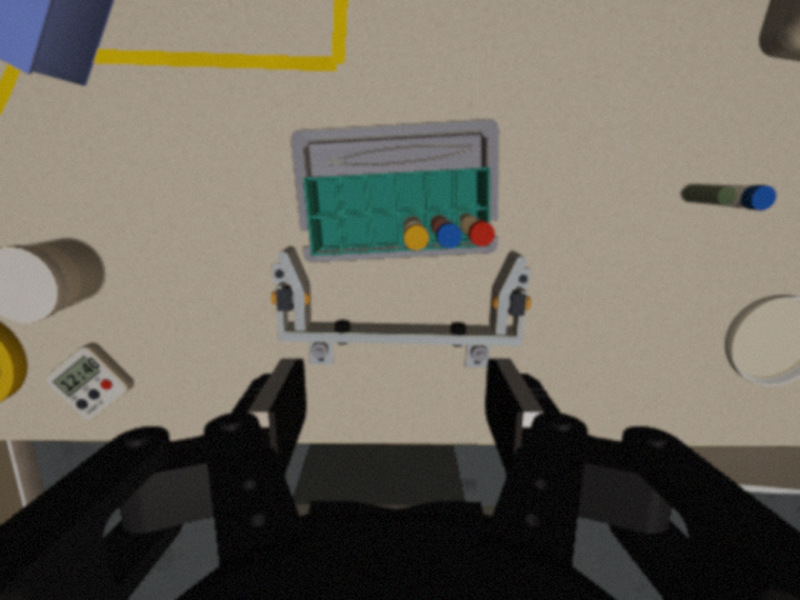

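The tray's rim corners are near (293,132), (496,121), (497,250) and (305,260). The dock's catch balls are near (305,298) and (496,302), its stops at (343,326) and (458,327), and its guide tips at (279,250) and (524,255).

Run:
```python
from h import *
q=np.load('w2.npz');C=(q['R'],q['t'])
f=lambda u,z:ray(q,(u[0]*.7,u[1]*.7),z,C)[:2].round(4)
for n,u,z in[('TL',(293,132),.03),('TR',(496,121),.03),('BR',(498,250),.03),('BL',(305,260),.03),('ballL',(305,298),.026),('ballR',(496,302),.026),('stopL',(343,322),.03),('stopR',(458,324),.03),('tipL',(279,250),.034),('tipR',(524,255),.034),('cap',(761,197),.094)]:print(n,f(u,z))
g=cv2.resize(q['img'][155:265,180:380],(800,440),interpolation=cv2.INTER_CUBIC);cv2.imwrite('pics/c.png',g)
```

```text
TL [0.5686 0.0614]
TR [ 0.578  -0.1086]
BR [ 0.4695 -0.1173]
BL [0.4596 0.0566]
ballL [0.4228 0.0592]
ballR [ 0.4197 -0.1196]
stopL [0.4006 0.0238]
stopR [ 0.3992 -0.0843]
tipL [0.4692 0.0785]
tipR [ 0.4657 -0.1399]
cap [ 0.5201 -0.2929]
```

View pics/c.png

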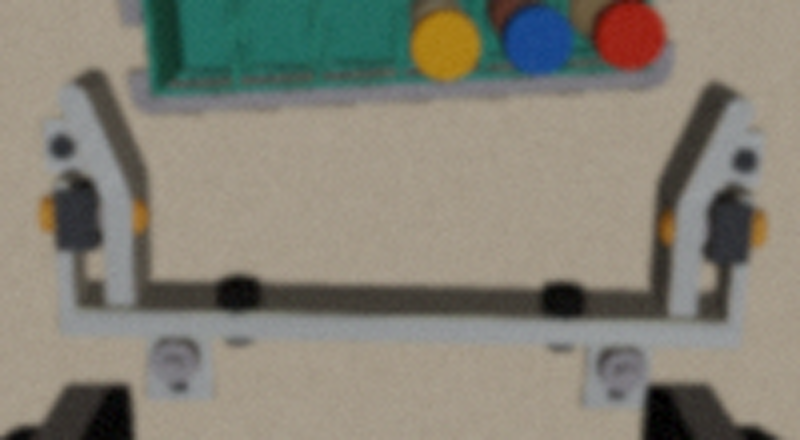

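Dock: yaw about -0.9°, centreline y about -0.030, stop faces x about 0.399. Tray: centre (0.519, -0.027), yaw +3.2°. Next I go behind the lip with spread fingers at the dock's yaw.

Request:
arm_command(increments=[{"gripper":0.7,"slide":[0.033,0.003,0],"dr":[0,0,1.4]},{"gripper":0.7,"slide":[0.034,0,0],"dr":[0,0,0]},{"gripper":0.7,"slide":[0.034,0,0],"dr":[0,0,0]},{"gripper":0.7,"slide":[0.034,0,0.02],"dr":[0,0,0]},{"gripper":0.7,"slide":[0,0,0.04],"dr":[0,0,0]},{"gripper":0.7,"slide":[0,0,0.04],"dr":[0,0,0]},{"gripper":0.7,"slide":[0,0,0.04],"dr":[0,0,0]},{"gripper":0.7,"slide":[0,0,0.04],"dr":[0,0,0]},{"gripper":0.7,"slide":[0,0,0.035],"dr":[0,0,0]},{"gripper":0.7,"slide":[0,0,0.02],"dr":[0,0,0]},{"gripper":0.7,"slide":[0,0,0],"dr":[0,0,0]}])

```text
t: 4.63
position: [0.5999, -0.0334, 0.0694]
tcp_rot: [-0.0, 1.0, -0.013, -0.005]
contact_force: [-1.3, 0.6, 0.5]
width: 0.0595
grasp_force: 0.0
```

Run:
```python
from h import *
s=r.observe();print(s['t'],np.round(s['position'],4),np.round(s['tcp_rot'],4),s['contact_force'])
p=vision.capture('wrist');C=cam(p)
cv2.imwrite('pics/w3.png',p['img'])
```

```text
4.6333 [ 0.5999 -0.0334  0.0694] [-1.000e-04  9.999e-01 -1.300e-02 -4.900e-03] [-1.31472131  0.55190565  0.49385403]
```

View pics/w3.png

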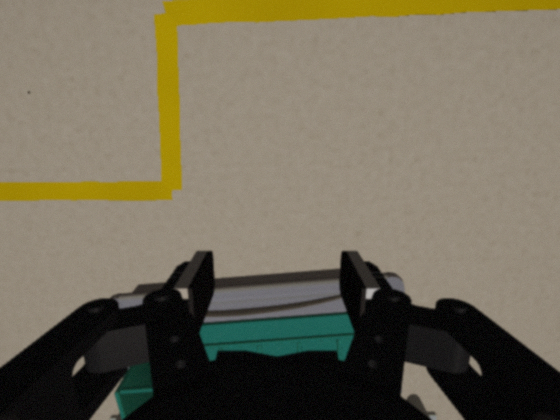

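The fingers are above and behind the lip, which runs across the view near row 285. I'll correct the small drift and descend.

Request:
arm_command(increments=[{"gripper":0.7,"slide":[0.004,-0.006,0],"dr":[0,0.5,-0.6]},{"gripper":0.7,"slide":[0,0,0.015],"dr":[0,0,0]},{"gripper":0.7,"slide":[0,0,0.015],"dr":[0,0,0]},{"gripper":0.7,"slide":[0,0,0.01],"dr":[0,0,0]},{"gripper":0.7,"slide":[0,0,0],"dr":[0,0,0]}])

```text
t: 5.1
position: [0.6082, -0.0263, 0.0351]
tcp_rot: [0.0, 1.0, -0.007, 0.004]
contact_force: [0.1, 0.6, -0.8]
width: 0.0598
grasp_force: 0.0
```

Request:
arm_command(increments=[{"gripper":0.7,"slide":[-0.005,0,0.006],"dr":[0,-0.3,0]},{"gripper":0.7,"slide":[-0.005,0,0],"dr":[0,0,0]},{"gripper":0.7,"slide":[-0.003,0,0],"dr":[0,0,0]},{"gripper":0.7,"slide":[-0.003,0,0],"dr":[0,0,0]},{"gripper":0.7,"slide":[-0.002,0,0],"dr":[0,0,0]},{"gripper":0.7,"slide":[-0.002,0,0],"dr":[0,0,0]},{"gripper":0.7,"slide":[-0.002,0,0],"dr":[0,0,0]}])

```text
t: 5.68
position: [0.5869, -0.0265, 0.0299]
tcp_rot: [0.0, 1.0, -0.007, 0.003]
contact_force: [4.1, -1.1, 0.6]
width: 0.0599
grasp_force: 1.3
```

Request:
arm_command(increments=[{"gripper":0.7,"slide":[-0.002,0,0],"dr":[0,0,0]},{"gripper":0.7,"slide":[-0.002,0,0],"dr":[0,0,0]},{"gripper":0.7,"slide":[-0.002,0.0003,0],"dr":[0,0,0]},{"gripper":0.7,"slide":[-0.002,0.0006,0],"dr":[0,0,0]},{"gripper":0.7,"slide":[-0.002,0.0006,0],"dr":[0,0,0]},{"gripper":0.7,"slide":[-0.002,0.0006,0],"dr":[0,0,0]},{"gripper":0.7,"slide":[-0.002,0.0006,0],"dr":[0,0,0]},{"gripper":0.7,"slide":[-0.002,0.0006,0],"dr":[0,0,0]}])

```text
t: 6.35
position: [0.5702, -0.0288, 0.0294]
tcp_rot: [-0.0, 1.0, -0.007, 0.002]
contact_force: [3.5, 1.6, 3.5]
width: 0.0594
grasp_force: 2.2
```

Run:
```python
from h import *
p=vision.capture('top');print(r.observe()['position'],r.observe()['contact_force'])
for d in nets.masks_of('tray',p)[:1]:
    c=np.argwhere(d['pixels'])[:,::-1];print(d['rect'],cv2.minAreaRect(np.array([ray(p,u,.03)[:2]*1000 for u in c],np.float32)))
for k,z in(('tray',0),('far_lip',.0265)):
    for d in nets.place_of(k,p)[:1]: print(k,d['confidence'],ray(p,d['centre'],z))
g=p['img'][150:250,210:340];cv2.imwrite('pics/t2.png',cv2.resize(g,(780,600),interpolation=cv2.INTER_CUBIC))
```

```text
[ 0.56964959 -0.02903148  0.02917143] [3.49331126 0.89009132 2.51031282]
[237.4, 174.8, 251.5, 218.0] ((501.8384094238281, 56.4635124206543), (112.88671112060547, 28.078330993652344), 4.5999979972839355)
```

View pics/t2.png

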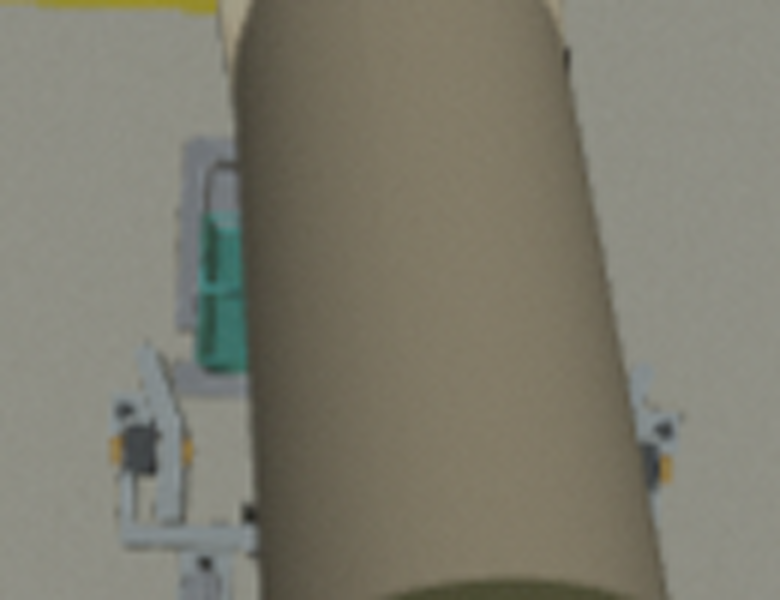

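Run:
```python
from h import *
p=vision.capture('top')
f=lambda u,z:ray(p,(210+u[0]/6,150+u[1]/6),z)[:2].round(4)
for n,u,z in[('FL',(184,138),.03),('NL',(175,394),.03),('guide in mouth end',(184,420),.034),('guide in near',(184,520),.034),('tipL',(148,342),.034),('ballL',(189,449),.026)]:print(n,f(u,z))
```

```text
FL [0.5581 0.0673]
NL [0.4464 0.0672]
guide in mouth end [0.4349 0.0625]
guide in near [0.3921 0.061 ]
tipL [0.4681 0.0792]
ballL [0.4231 0.0608]
```

Request:
arm_command(increments=[{"gripper":0.7,"slide":[-0.0015,0.0008,0],"dr":[0,0,0]},{"gripper":0.7,"slide":[-0.0015,0.0008,0],"dr":[0,0,0]},{"gripper":0.7,"slide":[-0.0015,0.0008,0],"dr":[0,0,0]},{"gripper":0.7,"slide":[-0.0015,0.0008,0],"dr":[0,0,0]}])

```text
t: 6.93
position: [0.5636, -0.0324, 0.0289]
tcp_rot: [-0.0, 1.0, -0.007, 0.001]
contact_force: [3.5, 0.5, 0.6]
width: 0.0597
grasp_force: 1.4
```

Request:
arm_command(increments=[{"gripper":0.7,"slide":[-0.0015,0.0006,0],"dr":[0,0,0]},{"gripper":0.7,"slide":[-0.0015,0.0006,0],"dr":[0,0,0]},{"gripper":0.7,"slide":[-0.0015,0.0006,0],"dr":[0,0,0]},{"gripper":0.7,"slide":[-0.0015,0.0006,0],"dr":[0,0,0]}])

```text
t: 7.27
position: [0.5576, -0.0348, 0.029]
tcp_rot: [0.0, 1.0, -0.007, 0.001]
contact_force: [3.3, 0.6, -0.7]
width: 0.0598
grasp_force: 1.1
```

Run:
```python
from h import *
p=vision.capture('top');print(r.observe()['position'],r.observe()['contact_force'])
g=p['img'][160:250,225:345];cv2.imwrite('pics/t3.png',cv2.resize(g,(800,600),interpolation=cv2.INTER_CUBIC))
```

```text
[ 0.55736904 -0.03501386  0.0289215 ] [ 1.96423765  1.17236642 -0.62422918]
```

View pics/t3.png

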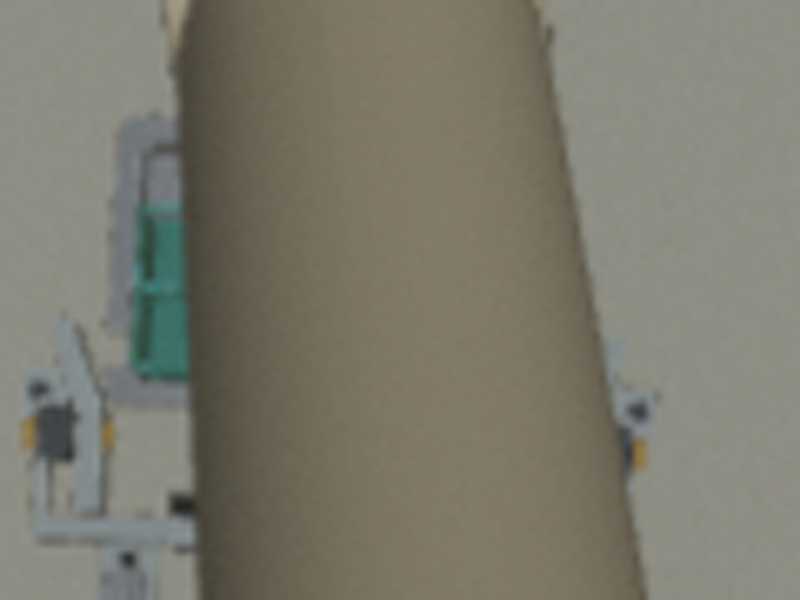

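The tray's near-left corner, at about (105,402), now sits just inside the left guide's inner face at about (103,405), a few mm before the catch ball. I'll continue straight and slowly.

Request:
arm_command(increments=[{"gripper":0.7,"slide":[-0.0015,0,0],"dr":[0,0,0]},{"gripper":0.7,"slide":[-0.0015,0,0],"dr":[0,0,0]},{"gripper":0.7,"slide":[-0.0015,0,0],"dr":[0,0,0]},{"gripper":0.7,"slide":[-0.0015,0,0],"dr":[0,0,0]}])

```text
t: 7.65
position: [0.5517, -0.0348, 0.029]
tcp_rot: [0.0, 1.0, -0.007, 0.002]
contact_force: [2.5, -0.3, -0.9]
width: 0.0593
grasp_force: 1.0
```

Request:
arm_command(increments=[{"gripper":0.7,"slide":[-0.001,0,0],"dr":[0,0,0]},{"gripper":0.7,"slide":[-0.001,0,0],"dr":[0,0,0]},{"gripper":0.7,"slide":[-0.001,0,0],"dr":[0,0,0]}])

```text
t: 7.9
position: [0.5492, -0.0348, 0.0291]
tcp_rot: [0.0, 1.0, -0.007, 0.002]
contact_force: [4.1, -0.8, -1.1]
width: 0.0601
grasp_force: 2.0
```

Request:
arm_command(increments=[{"gripper":0.7,"slide":[-0.001,0,0],"dr":[0,0,0]},{"gripper":0.7,"slide":[-0.001,0,0],"dr":[0,0,0]},{"gripper":0.7,"slide":[-0.001,0,0],"dr":[0,0,0]}])

```text
t: 8.15
position: [0.5471, -0.0353, 0.0296]
tcp_rot: [0.0, 1.0, -0.008, 0.003]
contact_force: [5.2, -2.7, -1.7]
width: 0.0595
grasp_force: 2.8
```

Request:
arm_command(increments=[{"gripper":0.7,"slide":[-0.001,0,0],"dr":[0,0,0]},{"gripper":0.7,"slide":[-0.001,0,0],"dr":[0,0,0]},{"gripper":0.7,"slide":[-0.001,0,0],"dr":[0,0,0]}])

```text
t: 8.4
position: [0.5449, -0.035, 0.03]
tcp_rot: [0.0, 1.0, -0.007, 0.004]
contact_force: [7.4, -1.6, -1.3]
width: 0.0597
grasp_force: 3.6
```

Request:
arm_command(increments=[{"gripper":0.7,"slide":[-0.001,0,0],"dr":[0,0,0]},{"gripper":0.7,"slide":[-0.001,0,0],"dr":[0,0,0]}])

```text
t: 8.57
position: [0.5426, -0.0349, 0.0299]
tcp_rot: [0.0, 1.0, -0.007, 0.003]
contact_force: [6.2, -1.8, -1.2]
width: 0.0598
grasp_force: 3.1
```

Request:
arm_command(increments=[{"gripper":0.7,"slide":[-0.001,0,0],"dr":[0,0,0]},{"gripper":0.7,"slide":[-0.001,0,0],"dr":[0,0,0]}])

```text
t: 8.73
position: [0.5402, -0.0349, 0.0297]
tcp_rot: [0.0, 1.0, -0.007, 0.003]
contact_force: [4.7, -1.8, -1.1]
width: 0.06
grasp_force: 2.5
```

Request:
arm_command(increments=[{"gripper":0.7,"slide":[-0.001,0,0],"dr":[0,0,0]},{"gripper":0.7,"slide":[-0.001,0,0],"dr":[0,0,0]},{"gripper":0.7,"slide":[-0.001,0,0],"dr":[0,0,0]},{"gripper":0.7,"slide":[-0.001,0,0],"dr":[0,0,0]}])

```text
t: 9.07
position: [0.5352, -0.0347, 0.0292]
tcp_rot: [0.0, 1.0, -0.007, 0.002]
contact_force: [4.2, -1.8, -1.2]
width: 0.0596
grasp_force: 2.2
```

Request:
arm_command(increments=[{"gripper":0.7,"slide":[-0.001,0,0],"dr":[0,0,0]},{"gripper":0.7,"slide":[-0.001,0,0],"dr":[0,0,0]},{"gripper":0.7,"slide":[-0.001,0,0],"dr":[0,0,0]},{"gripper":0.7,"slide":[-0.001,0,0],"dr":[0,0,0]}])

```text
t: 9.4
position: [0.5307, -0.0342, 0.029]
tcp_rot: [-0.0, 1.0, -0.007, 0.001]
contact_force: [2.6, -1.0, 0.3]
width: 0.0598
grasp_force: 1.3
```

Request:
arm_command(increments=[{"gripper":0.7,"slide":[-0.001,0,0],"dr":[0,0,0]},{"gripper":0.7,"slide":[-0.001,0,0],"dr":[0,0,0]}])

```text
t: 9.57
position: [0.5282, -0.0338, 0.0288]
tcp_rot: [-0.0, 1.0, -0.007, 0.001]
contact_force: [-0.3, -0.2, -0.1]
width: 0.0598
grasp_force: 0.0
```

Request:
arm_command(increments=[{"gripper":0.7,"slide":[-0.001,0,0],"dr":[0,0,0]},{"gripper":0.7,"slide":[-0.001,0,0],"dr":[0,0,0]}])

```text
t: 9.73
position: [0.5266, -0.0341, 0.0288]
tcp_rot: [-0.0, 1.0, -0.007, 0.001]
contact_force: [1.9, -1.2, -1.7]
width: 0.0597
grasp_force: 1.0
```

Request:
arm_command(increments=[{"gripper":0.7,"slide":[-0.001,0,0],"dr":[0,0,0]}])

```text
t: 9.82
position: [0.5259, -0.0343, 0.0289]
tcp_rot: [0.0, 1.0, -0.007, 0.002]
contact_force: [2.4, -1.2, -0.7]
width: 0.0594
grasp_force: 1.1
```

Request:
arm_command(increments=[{"gripper":0.7,"slide":[-0.001,0,0],"dr":[0,0,0]}])

```text
t: 9.9
position: [0.5251, -0.0344, 0.029]
tcp_rot: [0.0, 1.0, -0.007, 0.002]
contact_force: [2.6, -2.2, -1.5]
width: 0.0596
grasp_force: 1.3
```

Request:
arm_command(increments=[{"gripper":0.7,"slide":[-0.001,0,0],"dr":[0,0,0]}])

```text
t: 9.98
position: [0.5246, -0.0344, 0.0292]
tcp_rot: [0.0, 1.0, -0.007, 0.002]
contact_force: [5.5, -2.1, -1.9]
width: 0.06
grasp_force: 3.1
```

Request:
arm_command(increments=[{"gripper":0.7,"slide":[-0.0005,0,0],"dr":[0,0,0]}])

```text
t: 10.07
position: [0.5246, -0.0344, 0.0294]
tcp_rot: [0.0, 1.0, -0.007, 0.003]
contact_force: [7.0, -1.9, -2.0]
width: 0.0597
grasp_force: 3.3
```

Request:
arm_command(increments=[{"gripper":0.7,"slide":[-0.0005,0,0],"dr":[0,0,0]}])

```text
t: 10.15
position: [0.5246, -0.0345, 0.0296]
tcp_rot: [0.0, 1.0, -0.007, 0.003]
contact_force: [7.8, -2.3, -2.2]
width: 0.06
grasp_force: 3.9
```

Request:
arm_command(increments=[{"gripper":0.7,"slide":[-0.0005,0,0],"dr":[0,0,0]}])

```text
t: 10.23
position: [0.5246, -0.0345, 0.0298]
tcp_rot: [0.0, 1.0, -0.007, 0.004]
contact_force: [8.4, -1.4, -2.8]
width: 0.0599
grasp_force: 4.4
```

Request:
arm_command(increments=[{"gripper":0.7,"slide":[-0.0005,0,0],"dr":[0,0,0]}])

```text
t: 10.32
position: [0.5246, -0.0345, 0.03]
tcp_rot: [0.0, 1.0, -0.007, 0.004]
contact_force: [9.7, -2.6, -3.2]
width: 0.0598
grasp_force: 5.0
```

Request:
arm_command(increments=[{"gripper":0.7,"slide":[0,0,0],"dr":[0,0,0]},{"gripper":0.7,"slide":[0,0,0],"dr":[0,0,0]}])

```text
t: 10.48
position: [0.5246, -0.0345, 0.0301]
tcp_rot: [0.0, 1.0, -0.007, 0.004]
contact_force: [9.7, -2.1, -2.5]
width: 0.0596
grasp_force: 4.5
```

Request:
arm_command(increments=[{"gripper":0.7,"slide":[-0.001,0,0],"dr":[0,0,0]},{"gripper":0.7,"slide":[-0.0005,0,0],"dr":[0,0,0]}])

```text
t: 10.65
position: [0.5245, -0.0345, 0.0307]
tcp_rot: [0.0, 1.0, -0.007, 0.006]
contact_force: [13.6, -1.5, -2.0]
width: 0.0599
grasp_force: 6.8
```

Request:
arm_command(increments=[{"gripper":0.7,"slide":[0.004,0,0],"dr":[0,0,0]},{"gripper":0.7,"slide":[0.008,0,0],"dr":[0,0,0]},{"gripper":0.7,"slide":[0.012,0,0],"dr":[0,0,0]},{"gripper":0.7,"slide":[0,0,-0.02],"dr":[0,0,0]},{"gripper":0.7,"slide":[0,0,-0.04],"dr":[0,0,0]},{"gripper":0.7,"slide":[0,0,-0.04],"dr":[0,0,0]},{"gripper":0.7,"slide":[0,0,-0.04],"dr":[0,0,0]},{"gripper":0.7,"slide":[-0.02,0,-0.04],"dr":[0,0,0]},{"gripper":0.7,"slide":[-0.02,0,-0.02],"dr":[0,0,0]},{"gripper":0.7,"slide":[0,0,0],"dr":[0,0,0]}])

```text
t: 11.48
position: [0.5051, -0.0334, 0.2315]
tcp_rot: [0.0, 1.0, -0.007, 0.005]
contact_force: [0.3, 0.2, 0.9]
width: 0.0593
grasp_force: 0.0
```

Run:
```python
from h import *
p=vision.capture('wrist');C=cam(p);s=r.observe();print(s['t'],s['position'],s['tcp_rot'])
np.savez('w4.npz',R=C[0],t=C[1],img=p['img'],**{k:p[k] for k in('fx','fy','cx','cy')})
for k,z in(('tray',0),('far_lip',.0265),('tube_rack',.003)):
    for d in nets.place_of(k,p)[:1]: print(k,round(d['confidence'],2),np.round(d['centre']),np.round(ray(p,d['centre'],z,C),4))
i=p['img'];cv2.imwrite('pics/w4.png',cv2.resize(i[90:300,140:420],(800,600),interpolation=cv2.INTER_CUBIC))
```

```text
11.5333 [ 0.50536432 -0.03366992  0.22894734] [ 4.10071654e-04  9.99968145e-01 -7.06468587e-03  3.69190796e-03]
tray 0.88 [271. 226.] [ 0.4554 -0.0268  0.    ]
far_lip 0.88 [270. 176.] [ 0.5188 -0.0282  0.0265]
tube_rack 0.55 [274. 240.] [ 0.4392 -0.0305  0.003 ]
```

View pics/w4.png

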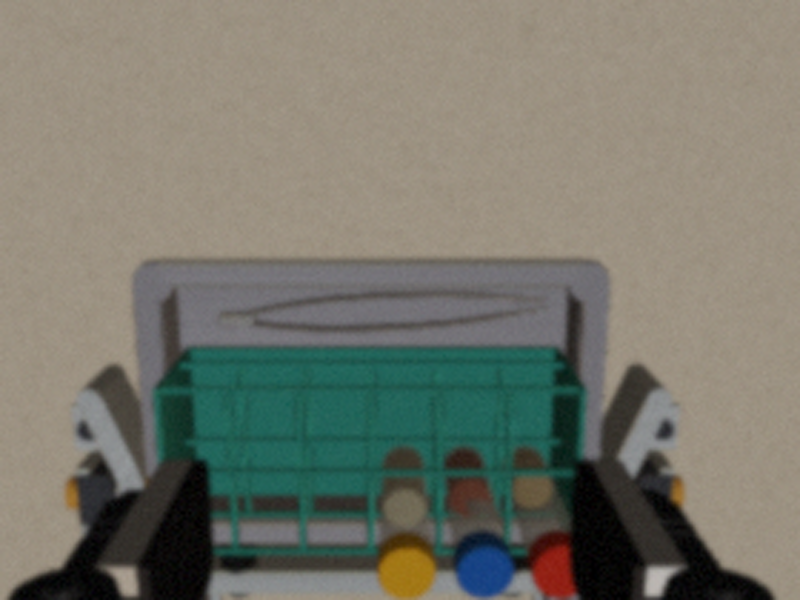

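The tray sits square and fully in the dock, with its far lip at row 262 from x=135 to 608. I'll check the rack position by projecting its expected wire grid.

Run:
```python
from h import *
q=np.load('w4.npz');C=(q['R'],q['t']);a=np.deg2rad(-.8)
def W(x,y,z):return [.4426+x*np.cos(a)-y*np.sin(a),-.0308+x*np.sin(a)+y*np.cos(a),z]
pr=lambda x,y,z:np.round((np.array(proj(q,W(x,y,z),C))-[140,90])*2.857)
for z in(.057,.027):
  for x in(.031,0,-.031):print(z,x,[pr(x,y,z).tolist() for y in(.0735,.049,.0245,0,-.0245,-.049,-.0735)])
for y in(-.01225,-.03675,-.06125):print('cap',pr(-.0155,y,.101))
print('lip corners',pr(.071,.088,.027),pr(.071,-.088,.027))
u=lambda c,z:ray(q,(140+c[0]/2.857,90+c[1]/2.857),z,C).round(4)
print('caps obs',u((406,567),.101),u((485,566),.101)); print('lip obs',u((150,262),.027),u((592,262),.027),u((135,330),.03),u((608,330),.03))
hsv=cv2.cvtColor(q['img'],cv2.COLOR_BGR2HSV)
```

```text
0.057 0.031 [[169.0, 391.0], [240.0, 391.0], [311.0, 391.0], [382.0, 391.0], [454.0, 391.0], [525.0, 391.0], [596.0, 391.0]]
0.057 0 [[174.0, 475.0], [244.0, 475.0], [313.0, 475.0], [383.0, 475.0], [452.0, 475.0], [522.0, 475.0], [591.0, 475.0]]
0.057 -0.031 [[180.0, 554.0], [247.0, 554.0], [315.0, 554.0], [383.0, 554.0], [451.0, 554.0], [518.0, 554.0], [586.0, 554.0]]
0.027 0.031 [[187.0, 366.0], [253.0, 366.0], [318.0, 366.0], [383.0, 366.0], [448.0, 366.0], [514.0, 366.0], [579.0, 366.0]]
0.027 0 [[192.0, 443.0], [256.0, 443.0], [320.0, 443.0], [383.0, 443.0], [447.0, 443.0], [511.0, 443.0], [574.0, 443.0]]
0.027 -0.031 [[197.0, 517.0], [259.0, 517.0], [321.0, 517.0], [383.0, 517.0], [446.0, 517.0], [508.0, 517.0], [570.0, 517.0]]
cap [421. 579.]
cap [500. 579.]
cap [579. 579.]
lip corners [141. 261.] [625. 261.]
caps obs [ 0.431  -0.0381  0.101 ] [ 0.431  -0.0626  0.101 ]
lip obs [0.5144 0.053  0.027 ] [ 0.5121 -0.108   0.027 ] [0.4897 0.0599 0.03  ] [ 0.4872 -0.1143  0.03  ]
```

Request:
arm_command(increments=[{"gripper":0.7,"slide":[0.008,0.04,0],"dr":[0,0,0]},{"gripper":0.7,"slide":[0.008,0.04,0],"dr":[0,0,0]},{"gripper":0.7,"slide":[0,0.04,0],"dr":[0,0,0]},{"gripper":0.7,"slide":[0,0.04,0],"dr":[0,0,0]},{"gripper":0.7,"slide":[0,0.04,0],"dr":[0,0,0]},{"gripper":0.7,"slide":[0,0.04,0],"dr":[0,0,0]},{"gripper":0.7,"slide":[0,0.019,0],"dr":[0,0,0]},{"gripper":0.7,"slide":[0,0,0],"dr":[0,0,0]},{"gripper":0.7,"slide":[0,0,0],"dr":[0,0,0]}])

```text
t: 12.43
position: [0.5167, -0.2942, 0.2236]
tcp_rot: [-0.001, 1.0, -0.009, -0.0]
contact_force: [-0.2, 1.3, -0.5]
width: 0.0599
grasp_force: 0.0
```

```bash
cat >> h.py <<'E'
def cap(p,C,rng,z,lo=60):
    h=cv2.cvtColor(p['img'],cv2.COLOR_BGR2HSV);m=cv2.inRange(h,(rng[0],90,50),(rng[1],255,255))
    n,l,st,ce=cv2.connectedComponentsWithStats(m)
    return [(st[i].tolist(),ce[i].round(1).tolist(),ray(p,ce[i],z,C).round(4).tolist()) for i in range(1,n) if st[i][4]>lo]
E
python3 - <<'E'
from h import *
s=r.observe();p=vision.capture('wrist');C=cam(p);print(s['t'],s['position'],s['tcp_rot'])
for c in cap(p,C,(100,125),.094):print(c)
for d in nets.masks_of('tube_4',p)[:2]:print(d['rect'],d['confidence'])
E
```

```text
12.4333 [ 0.5167198  -0.29424591  0.22364634] [-1.04525180e-03  9.99962808e-01 -8.56024543e-03 -1.10030862e-04]
([263, 189, 21, 22, 374], [272.8, 199.5], [0.5226, -0.2896, 0.094])
([7, 299, 28, 19, 373], [19.3, 307.3], [0.4245, -0.0567, 0.094])
[1.5, 261.2, 64.5, 312.7] 0.97
[4.4, 259.9, 80.3, 316.9] 0.84
```

Request:
arm_command(increments=[{"gripper":0.7,"slide":[0.005,-0.003,0.02],"dr":[0,0,0]},{"gripper":0.7,"slide":[0,0,0.035],"dr":[0,0,0]},{"gripper":0.7,"slide":[0,0,0.035],"dr":[0,0,0]},{"gripper":0.7,"slide":[0,0,0.03],"dr":[0,0,0]},{"gripper":0.7,"slide":[0,0,0.02],"dr":[0,0,0]},{"gripper":0.7,"slide":[0,0,0.005],"dr":[0,0,0]},{"gripper":0.7,"slide":[0,0,0],"dr":[0,0,0]},{"gripper":0.7,"slide":[0,0,0],"dr":[0,0,0]}])

```text
t: 13.2
position: [0.5241, -0.2894, 0.0824]
tcp_rot: [0.0, 1.0, -0.006, 0.002]
contact_force: [-0.1, 0.8, 0.4]
width: 0.0596
grasp_force: 0.0
```

Run:
```python
from h import *
s=r.observe();p=vision.capture('wrist');C=cam(p);print(s['t'],s['position'],s['tcp_rot'],p['cx'],p['cy'],p['fx'],np.array(p['mount']).round(4).tolist())
for c in cap(p,C,(100,125),.094):print(c)
i=p['img'];g=cv2.cvtColor(i,cv2.COLOR_BGR2GRAY)
for rr in(270,290,310):print(rr,[int(x) for x in g[rr,120:440:8]])
```

```text
13.2 [ 0.52407959 -0.28936797  0.08237327] [ 3.21942619e-05  9.99977225e-01 -6.33893925e-03  2.31662042e-03] 276.5542246514832 208.59797262003772 317.66250656920926 [[-0.0001, -0.9633, -0.2683, 0.068], [1.0, 0.0, -0.0005, 0.0007], [0.0005, -0.2683, 0.9633, -0.124], [0.0, 0.0, 0.0, 1.0]]
([259, 281, 44, 42, 1446], [280.8, 301.7], [0.522, -0.2922, 0.094])
270 [134, 134, 135, 138, 138, 137, 138, 9, 29, 43, 3, 4, 130, 137, 138, 133, 135, 137, 85, 71, 54, 74, 93, 135, 132, 134, 139, 138, 1, 4, 44, 41, 2, 137, 135, 140, 134, 133, 135, 135]
290 [134, 135, 136, 136, 124, 25, 9, 41, 146, 17, 4, 5, 134, 137, 136, 135, 135, 139, 31, 54, 55, 56, 53, 134, 134, 131, 138, 134, 5, 5, 9, 165, 83, 4, 18, 113, 136, 139, 134, 137]
310 [11, 13, 8, 9, 3, 6, 9, 10, 8, 29, 6, 116, 138, 138, 137, 136, 138, 133, 59, 55, 53, 60, 54, 136, 135, 136, 138, 135, 136, 5, 20, 7, 3, 3, 8, 6, 9, 7, 5, 14]
```

Request:
arm_command(increments=[{"gripper":0.7,"slide":[-0.002,0.002,0.005],"dr":[0,0,0]},{"gripper":0.7,"slide":[0,0,0.004],"dr":[0,0,0]},{"gripper":0.4,"slide":[0,0,0],"dr":[0,0,0]},{"gripper":0.3,"slide":[0,0,0],"dr":[0,0,0]},{"gripper":0.1,"slide":[0,0,0],"dr":[0,0,0]},{"gripper":0.1,"slide":[0,0,0],"dr":[0,0,0]},{"gripper":0.1,"slide":[0,0,0],"dr":[0,0,0]},{"gripper":0.1,"slide":[0,0,0],"dr":[0,0,0]}])

```text
t: 13.92
position: [0.5213, -0.2922, 0.0726]
tcp_rot: [0.0, 1.0, -0.007, 0.002]
contact_force: [0.4, 0.6, 2.2]
width: 0.0165
grasp_force: 58.3
```

Request:
arm_command(increments=[{"gripper":0.1,"slide":[0,0,-0.02],"dr":[0,0,0]},{"gripper":0.1,"slide":[0,0,-0.04],"dr":[0,0,0]},{"gripper":0.1,"slide":[0,-0.01,-0.04],"dr":[0,0,0]},{"gripper":0.1,"slide":[-0.01,-0.025,-0.03],"dr":[0,0,0]},{"gripper":0.1,"slide":[-0.01,-0.04,0],"dr":[0,0,0]},{"gripper":0.1,"slide":[-0.01,-0.04,0],"dr":[0,0,0]},{"gripper":0.1,"slide":[-0.01,-0.04,0],"dr":[0,0,0]},{"gripper":0.1,"slide":[-0.01,-0.04,0],"dr":[0,0,0]},{"gripper":0.1,"slide":[-0.01,-0.04,0],"dr":[0,0,0]},{"gripper":0.1,"slide":[-0.003,-0.035,0],"dr":[0,0,0]},{"gripper":0.1,"slide":[0,-0.02,0],"dr":[0,0,0]},{"gripper":0.1,"slide":[0,0,0],"dr":[0,0,0]}])

```text
t: 14.92
position: [0.4614, 0.0042, 0.2026]
tcp_rot: [-0.001, 1.0, -0.003, 0.002]
contact_force: [-0.2, 0.2, 1.3]
width: 0.0168
grasp_force: 58.4
```

Run:
```python
from h import *
s=r.observe();p=vision.capture('wrist');C=cam(p);P=s['position'];print(s['t'],P,s['tcp_rot'])
np.savez('w5.npz',R=C[0],t=C[1],img=p['img'],P=P,**{k:p[k] for k in('fx','fy','cx','cy')})
print('held');[print(c) for c in cap(p,C,(100,125),P[2]+.0214)]
print('rack caps');
for nm,g in(('blue',(100,125)),('yellow',(15,32)),('red',(0,6)),('green',(70,90))):[print(nm,c) for c in cap(p,C,g,.101)]
print('pred cell',[proj(p,[.4585,.0057,z],C) for z in(.057,.007)])
cv2.imwrite('pics/w5.png',cv2.resize(p['img'][130:340,140:420],(800,600),interpolation=cv2.INTER_CUBIC))
```

```text
14.9167 [0.46142095 0.00422068 0.20258193] [-5.48340697e-04  9.99992048e-01 -3.19508287e-03  2.32260835e-03]
held
([3, 0, 12, 34, 82], [9.4, 17.6], [0.5587, 0.0768, 0.224])
([349, 243, 26, 26, 495], [361.8, 255.5], [0.4837, -0.0293, 0.224])
([252, 276, 51, 56, 2071], [277.3, 305.5], [0.4643, 0.0004, 0.224])
rack caps
blue ([3, 0, 12, 34, 82], [9.4, 17.6], [0.5942, 0.1686, 0.101])
blue ([349, 243, 26, 26, 495], [361.8, 255.5], [0.4294, -0.0644, 0.101])
blue ([252, 276, 51, 56, 2071], [277.3, 305.5], [0.3866, 0.0009, 0.101])
yellow ([14, 0, 240, 18, 3556], [135.3, 7.9], [0.5988, 0.0883, 0.101])
yellow ([368, 225, 11, 14, 123], [372.3, 231.1], [0.4492, -0.071, 0.101])
yellow ([186, 226, 6, 13, 68], [188.6, 232.3], [0.4494, 0.067, 0.101])
yellow ([318, 241, 26, 28, 511], [330.6, 254.3], [0.4306, -0.0404, 0.101])
red ([379, 242, 29, 27, 557], [392.3, 255.3], [0.4294, -0.0878, 0.101])
red ([32, 307, 11, 9, 79], [37.2, 310.9], [0.3833, 0.195, 0.101])
green ([225, 176, 174, 79, 8616], [301.6, 204.9], [0.47, -0.0177, 0.101])
pred cell [[np.float64(270.99852468168734), np.float64(205.11111683032533)], [np.float64(271.8490527294316), np.float64(192.79818241665868)]]
```

View pics/w5.png

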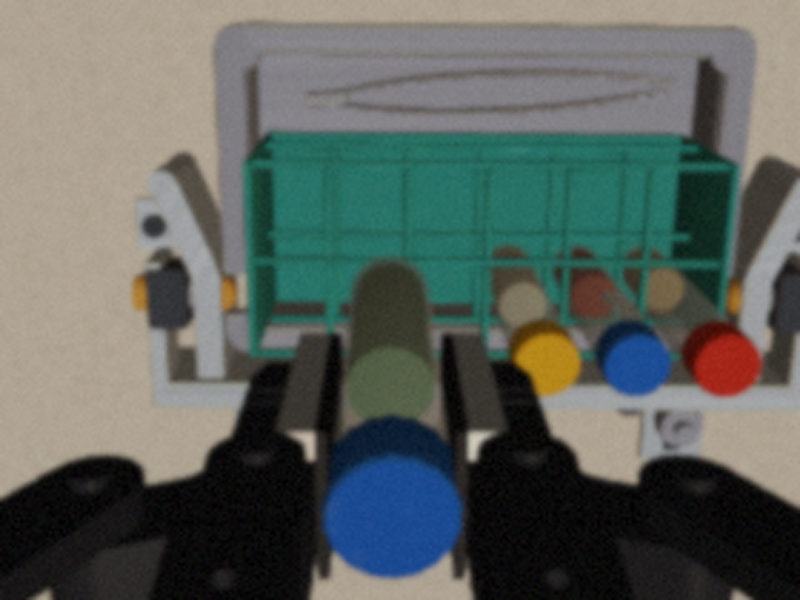

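The tube is held upright, with its cap centred at crop (393,497) and its axis on crop column about 390. The rack spans crop columns 247 to 737 at its top edge, so the tube must move a few mm left. I'll measure that numerically.

Run:
```python
from h import *
q=np.load('w5.npz');i=q['img'];h=cv2.cvtColor(i,cv2.COLOR_BGR2HSV)
m=cv2.inRange(h,(68,80,25),(95,255,255));m[:170]=0;m[262:]=0
for y in range(180,260,4):
    x=np.flatnonzero(m[y]);x=x[(x>200)&(x<420)]
    print(y,x.min(),x.max(),(x.min()+x.max())/2) if len(x) else 0
g=cv2.GaussianBlur(i[:,:,1].astype(float)-i[:,:,2],(0,0),.7)
from scipy.signal import find_peaks
for a,b in((190,196),(196,202),(202,208),(208,212),(214,220)):
    s=g[a:b,220:405].mean(0);pk,pr=find_peaks(s,prominence=4);print(a,[(int(k)+220,round(float(v))) for k,v in zip(pk,pr['prominences'])])
# tube body axis: foot/greenish edges between rows 225..250
gr=cv2.cvtColor(i,cv2.COLOR_BGR2GRAY)
for y in(232,238,244,262,268): print(y,gr[y,255:300].tolist())
```

```text
180 231 384 307.5
184 228 390 309.0
188 225 397 311.0
192 225 397 311.0
196 225 397 311.0
200 226 397 311.5
204 226 396 311.0
208 226 396 311.0
212 226 395 310.5
216 226 395 310.5
220 226 395 310.5
224 226 394 310.0
228 227 394 310.5
232 227 393 310.0
236 227 393 310.0
240 227 365 296.0
244 227 367 297.0
248 227 310 268.5
252 227 241 234.0
190 [(227, 25), (249, 81), (269, 8), (288, 10), (316, 10), (335, 7), (350, 11), (362, 9), (371, 12), (396, 24)]
196 [(227, 25), (238, 10), (261, 7), (292, 79), (327, 7), (335, 6), (352, 11), (362, 10), (371, 11), (396, 30)]
202 [(227, 24), (248, 80), (266, 6), (291, 9), (318, 8), (334, 6), (349, 10), (362, 8), (372, 11), (395, 31)]
208 [(227, 21), (243, 4), (276, 76), (290, 7), (311, 7), (334, 5), (345, 8), (359, 6), (371, 9), (395, 29)]
214 [(227, 22), (248, 6), (262, 79), (290, 10), (328, 53), (338, 6), (353, 54), (366, 17), (373, 34), (394, 29)]
232 [86, 91, 93, 90, 87, 89, 94, 82, 70, 62, 54, 48, 48, 49, 49, 52, 51, 47, 51, 55, 50, 53, 53, 51, 51, 55, 53, 50, 55, 54, 53, 54, 60, 74, 82, 88, 88, 89, 92, 89, 93, 89, 90, 91, 90]
238 [89, 92, 88, 80, 65, 54, 50, 57, 62, 54, 49, 50, 55, 50, 52, 51, 56, 48, 52, 56, 53, 55, 55, 56, 52, 53, 53, 56, 58, 50, 55, 54, 52, 60, 69, 72, 65, 56, 53, 52, 54, 53, 52, 56, 53]
244 [92, 97, 99, 103, 100, 94, 91, 77, 62, 51, 51, 53, 57, 51, 52, 55, 53, 57, 53, 58, 50, 55, 53, 56, 57, 55, 58, 61, 56, 60, 55, 54, 57, 62, 73, 84, 90, 92, 93, 95, 94, 97, 93, 92, 93]
262 [4, 5, 15, 18, 39, 62, 75, 80, 83, 83, 88, 87, 82, 89, 86, 91, 85, 88, 89, 89, 91, 88, 91, 89, 90, 91, 93, 90, 92, 93, 93, 91, 90, 89, 91, 88, 86, 87, 75, 45, 21, 10, 2, 13, 15]
268 [3, 4, 11, 31, 59, 85, 95, 90, 87, 88, 87, 85, 87, 87, 87, 91, 90, 93, 89, 91, 91, 89, 91, 89, 89, 93, 90, 90, 90, 94, 88, 91, 92, 91, 94, 95, 99, 108, 103, 78, 41, 14, 6, 8, 12]
```

Request:
arm_command(increments=[{"gripper":0.1,"slide":[-0.002,-0.0055,0.02],"dr":[0,0,0]},{"gripper":0.1,"slide":[0,0,0.025],"dr":[0,0,0]},{"gripper":0.1,"slide":[0,0,0],"dr":[0,0,0]},{"gripper":0.1,"slide":[0,0,0],"dr":[0,0,0]}])

```text
t: 15.3
position: [0.4592, 0.003, 0.1563]
tcp_rot: [0.0, 1.0, -0.008, 0.0]
contact_force: [0.6, 0.0, -0.0]
width: 0.0164
grasp_force: 58.4
```

```bash
cat > m.py <<'E'
from h import *
s=r.observe();print(s['t'],s['position'].round(4),s['tcp_rot'].round(4)) if hasattr(s['position'],'round') else print(s['t'],s['position'],s['tcp_rot'])
p=vision.capture('wrist');s=r.observe();print(np.round(s['position'],4));i=p['img'];h=cv2.cvtColor(i,cv2.COLOR_BGR2HSV)
m=cv2.inRange(h,(68,80,25),(95,255,255))
for y in range(170,290,8):
    x=np.flatnonzero(m[y]);x=x[(x>150)&(x<450)]
    if len(x):print(y,x.min(),x.max(),(x.min()+x.max())/2)
C=cam(p);print(cap(p,C,(100,125),.101,1200))
gr=cv2.cvtColor(i,cv2.COLOR_BGR2GRAY)
for y in range(206,280,6): print(y,gr[y,250:300].tolist())
E
python3 m.py
```

```text
15.3 [0.4592 0.003  0.1563] [ 1.0e-04  1.0e+00 -7.9e-03  2.0e-04]
[0.4601 0.0032 0.1575]
186 222 402 312.0
194 215 416 315.5
202 213 420 316.5
210 213 419 316.0
218 214 418 316.0
226 214 417 315.5
234 214 416 315.0
242 215 414 314.5
250 216 413 314.5
258 216 382 299.0
266 216 221 218.5
274 216 393 304.5
[([252, 276, 51, 56, 2171], [276.9, 304.6], [0.4139, 0.0031, 0.101])]
206 [89, 95, 89, 90, 92, 97, 97, 95, 95, 99, 98, 95, 97, 96, 97, 98, 97, 100, 98, 97, 97, 95, 94, 98, 97, 95, 92, 97, 100, 86, 84, 87, 97, 95, 97, 94, 97, 97, 96, 97, 99, 93, 96, 99, 99, 96, 96, 95, 95, 101]
212 [78, 89, 87, 85, 93, 94, 98, 98, 97, 99, 99, 100, 94, 96, 99, 97, 99, 100, 95, 98, 96, 95, 98, 98, 95, 99, 100, 100, 95, 88, 80, 92, 98, 101, 98, 99, 96, 98, 96, 98, 101, 95, 101, 96, 97, 96, 99, 97, 96, 98]
218 [73, 84, 93, 89, 95, 95, 96, 100, 95, 100, 97, 99, 94, 96, 96, 98, 98, 96, 100, 96, 95, 97, 98, 97, 94, 96, 96, 96, 92, 89, 83, 89, 96, 99, 95, 94, 94, 97, 96, 98, 96, 94, 98, 98, 96, 94, 100, 96, 93, 94]
224 [87, 88, 87, 89, 89, 90, 92, 86, 88, 91, 91, 93, 92, 89, 84, 82, 82, 77, 71, 64, 59, 53, 55,
[... 1249 characters left out ...]
3, 95, 93, 99, 93, 100, 95, 93, 95, 97, 96, 97, 94, 90, 91, 90, 82, 52, 22, 11, 7, 9, 20]
266 [58, 48, 35, 16, 11, 1, 12, 14, 28, 60, 86, 90, 94, 91, 92, 93, 88, 93, 92, 95, 92, 91, 94, 97, 93, 92, 94, 94, 98, 98, 98, 95, 94, 95, 96, 98, 97, 99, 93, 96, 100, 98, 105, 100, 72, 31, 12, 9, 7, 5]
272 [52, 37, 21, 12, 11, 6, 11, 21, 40, 58, 72, 81, 86, 88, 90, 94, 96, 95, 94, 94, 97, 93, 95, 94, 92, 96, 94, 95, 97, 95, 96, 96, 97, 93, 96, 97, 100, 98, 95, 94, 93, 94, 92, 87, 73, 44, 24, 13, 10, 13]
278 [33, 17, 11, 6, 11, 11, 13, 33, 51, 63, 75, 75, 75, 75, 73, 63, 52, 40, 31, 27, 24, 23, 32, 26, 29, 24, 27, 27, 30, 27, 26, 26, 22, 28, 33, 34, 40, 49, 56, 70, 78, 86, 86, 94, 87, 71, 44, 13, 7, 9]
```

Request:
arm_command(increments=[{"gripper":0.1,"slide":[0,-0.0075,0],"dr":[0,0,0]},{"gripper":0.1,"slide":[0,0,0],"dr":[0,0,0]},{"gripper":0.1,"slide":[0,0,0],"dr":[0,0,0]},{"gripper":0.1,"slide":[0,0,0],"dr":[0,0,0]}])

```text
t: 15.68
position: [0.4606, 0.0118, 0.1578]
tcp_rot: [0.0, 1.0, -0.007, 0.002]
contact_force: [1.0, -0.1, -0.4]
width: 0.017
grasp_force: 58.4
```

```bash
python3 m.py
```

```text
15.6833 [0.4606 0.0118 0.1578] [ 1.0e-04  1.0e+00 -7.0e-03  2.4e-03]
[0.4604 0.0117 0.1576]
186 234 407 320.5
194 229 422 325.5
202 225 431 328.0
210 226 430 328.0
218 226 429 327.5
226 226 428 327.0
234 227 427 327.0
242 227 426 326.5
250 228 424 326.0
258 228 391 309.5
274 330 370 350.0
[([252, 276, 51, 56, 2157], [277.0, 304.7], [0.4143, 0.0115, 0.101])]
206 [100, 96, 98, 98, 97, 94, 96, 98, 93, 92, 91, 94, 86, 96, 100, 94, 97, 96, 96, 101, 98, 96, 95, 100, 97, 99, 99, 95, 98, 98, 101, 96, 97, 96, 100, 98, 95, 95, 95, 90, 84, 88, 80, 89, 96, 95, 91, 96, 99, 99]
212 [98, 98, 96, 98, 93, 94, 96, 99, 96, 90, 92, 91, 88, 94, 101, 96, 100, 98, 97, 97, 101, 95, 96, 95, 99, 100, 95, 97, 94, 97, 95, 95, 98, 95, 96, 94, 95, 98, 97, 91, 88, 84, 86, 88, 93, 95, 96, 96, 97, 95]
218 [97, 100, 95, 99, 95, 98, 97, 98, 95, 90, 91, 91, 86, 85, 86, 91, 97, 100, 97, 97, 95, 95, 93, 96, 94, 93, 96, 92, 92, 94, 98, 101, 95, 96, 98, 98, 98, 96, 94, 86, 82, 82, 82, 91, 98, 94, 97, 94, 95, 94]
224 [81, 85, 82, 85, 85, 81, 81, 79, 84, 81, 87, 91, 87, 81, 78, 80, 78, 77, 67, 60, 57, 55, 56, 53, 56, 56, 52,
[... 1223 characters left out ...]
, 96, 96, 93, 95, 92, 93, 95, 91, 96, 96, 95, 93, 94, 94, 89, 87, 90, 83, 50, 21, 4, 12, 11, 12]
266 [56, 48, 34, 16, 6, 12, 9, 14, 28, 51, 76, 87, 91, 94, 94, 93, 92, 93, 91, 94, 91, 91, 92, 95, 94, 94, 95, 95, 97, 94, 98, 96, 96, 98, 94, 98, 95, 97, 97, 99, 95, 97, 96, 91, 62, 30, 13, 1, 9, 6]
272 [51, 32, 13, 11, 7, 1, 14, 21, 36, 61, 75, 87, 89, 85, 91, 94, 95, 90, 95, 94, 94, 93, 94, 95, 94, 95, 90, 98, 96, 96, 96, 94, 95, 97, 99, 95, 97, 93, 95, 94, 94, 94, 95, 95, 73, 47, 25, 13, 7, 11]
278 [29, 19, 5, 11, 11, 14, 18, 33, 52, 59, 60, 66, 60, 60, 57, 56, 45, 41, 33, 24, 28, 30, 26, 28, 26, 29, 32, 27, 27, 23, 23, 32, 32, 26, 32, 33, 40, 51, 51, 66, 76, 84, 90, 94, 87, 68, 45, 17, 5, 9]
```

Request:
arm_command(increments=[{"gripper":0.1,"slide":[-0.001,0.0007,0.01],"dr":[0,0,0]},{"gripper":0.1,"slide":[0,0,0.01],"dr":[0,0,0]},{"gripper":0.1,"slide":[0,0,0.01],"dr":[0,0,0]},{"gripper":0.1,"slide":[0,0,0.005],"dr":[0,0,0]},{"gripper":0.1,"slide":[0,0,0],"dr":[0,0,0]}])

```text
t: 16.15
position: [0.4579, 0.011, 0.12]
tcp_rot: [-0.0, 1.0, -0.007, 0.0]
contact_force: [-0.6, 0.6, 0.3]
width: 0.0169
grasp_force: 58.4
```

Request:
arm_command(increments=[{"gripper":0.1,"slide":[0,0,0.008],"dr":[0,0,0]},{"gripper":0.1,"slide":[0,0,0.008],"dr":[0,0,0]},{"gripper":0.1,"slide":[0,0,0.006],"dr":[0,0,0]},{"gripper":0.1,"slide":[0,0,0.004],"dr":[0,0,0]},{"gripper":0.1,"slide":[0,0,0],"dr":[0,0,0]}])

```text
t: 16.57
position: [0.4587, 0.011, 0.095]
tcp_rot: [-0.0, 1.0, -0.007, 0.001]
contact_force: [-0.1, -0.1, -0.4]
width: 0.0166
grasp_force: 58.4
```

Request:
arm_command(increments=[{"gripper":0.1,"slide":[0,0,0.004],"dr":[0,0,0]},{"gripper":0.1,"slide":[0,0,0.003],"dr":[0,0,0]},{"gripper":0.1,"slide":[0,0,0],"dr":[0,0,0]}])

```text
t: 16.82
position: [0.4591, 0.011, 0.0886]
tcp_rot: [-0.0, 1.0, -0.007, 0.001]
contact_force: [-0.2, -0.2, -0.2]
width: 0.0168
grasp_force: 58.4
```

Request:
arm_command(increments=[{"gripper":0.1,"slide":[0,0,0.003],"dr":[0,0,0]},{"gripper":0.1,"slide":[0,0,0.002],"dr":[0,0,0]},{"gripper":0.1,"slide":[0,0,0.002],"dr":[0,0,0]},{"gripper":0.1,"slide":[0,0,0],"dr":[0,0,0]}])

```text
t: 17.15
position: [0.4592, 0.011, 0.0817]
tcp_rot: [-0.0, 1.0, -0.007, 0.001]
contact_force: [-0.4, -0.4, 0.5]
width: 0.0169
grasp_force: 58.4
```

Request:
arm_command(increments=[{"gripper":0.1,"slide":[0,0,0.001],"dr":[0,0,0]},{"gripper":0.1,"slide":[0,0,0],"dr":[0,0,0]}])

```text
t: 17.32
position: [0.4594, 0.011, 0.0809]
tcp_rot: [-0.0, 1.0, -0.007, 0.002]
contact_force: [0.3, -0.3, 0.8]
width: 0.0166
grasp_force: 58.4
```

Request:
arm_command(increments=[{"gripper":0.1,"slide":[0,0,0.001],"dr":[0,0,0]},{"gripper":0.1,"slide":[0,0,0],"dr":[0,0,0]},{"gripper":0.25,"slide":[0,0,0],"dr":[0,0,0]},{"gripper":0.35,"slide":[0,0,0],"dr":[0,0,0]},{"gripper":0.45,"slide":[0,0,0],"dr":[0,0,0]},{"gripper":0.45,"slide":[0,0,0],"dr":[0,0,0]}])

```text
t: 17.82
position: [0.4594, 0.011, 0.0801]
tcp_rot: [0.0, 1.0, -0.007, 0.002]
contact_force: [0.3, -0.9, 0.2]
width: 0.0385
grasp_force: 0.0
```

Request:
arm_command(increments=[{"gripper":0.45,"slide":[0,0,-0.01],"dr":[0,0,0]},{"gripper":0.45,"slide":[0,0,-0.02],"dr":[0,0,0]},{"gripper":0.45,"slide":[0,0,-0.04],"dr":[0,0,0]},{"gripper":0.45,"slide":[0,0,-0.04],"dr":[0,0,0]},{"gripper":0.45,"slide":[0,0,-0.04],"dr":[0,0,0]},{"gripper":0.45,"slide":[0.02,0.04,-0.02],"dr":[0,0,0]},{"gripper":0.45,"slide":[0.02,0.04,0],"dr":[0,0,0]},{"gripper":0.45,"slide":[0,0.04,0],"dr":[0,0,0]},{"gripper":0.45,"slide":[0,0.04,0],"dr":[0,0,0]},{"gripper":0.45,"slide":[0,0.04,0],"dr":[0,0,0]},{"gripper":0.45,"slide":[0,0.04,0],"dr":[0,0,0]},{"gripper":0.45,"slide":[0,0,0],"dr":[0,0,0]}])

```text
t: 18.82
position: [0.4886, -0.2305, 0.2475]
tcp_rot: [0.002, 1.0, -0.013, 0.001]
contact_force: [-1.1, -0.6, -0.7]
width: 0.0384
grasp_force: 0.0
```

Run:
```python
from h import *
p=vision.capture('scene');q=vision.capture('top');s=r.observe();print(s['t'],s['position'])
a=cv2.resize(p['img'][150:290,190:360],(425,350),interpolation=cv2.INTER_CUBIC)
b=cv2.resize(q['img'][155:245,220:320],(389,350),interpolation=cv2.INTER_CUBIC)[:,:375]
cv2.imwrite('pics/end.png',np.hstack([a,b]))
C=cam(q)
for nm,g in(('blue',(100,125)),('yellow',(15,32)),('red',(0,6))):[print(nm,c) for c in cap(q,C,g,.101,8) if 220<c[1][0]<320 and 155<c[1][1]<245]
```

```text
18.9167 [ 0.49046398 -0.22273887  0.24752683]
blue ([256, 205, 7, 7, 44], [258.9, 208.0], [0.4588, 0.0117, 0.101])
blue ([285, 218, 8, 8, 44], [288.6, 221.9], [0.427, -0.0608, 0.101])
yellow ([275, 218, 7, 8, 47], [278.3, 221.5], [0.4274, -0.0359, 0.101])
red ([296, 219, 7, 8, 42], [299.0, 222.5], [0.4261, -0.0857, 0.101])
```

View pics/end.png

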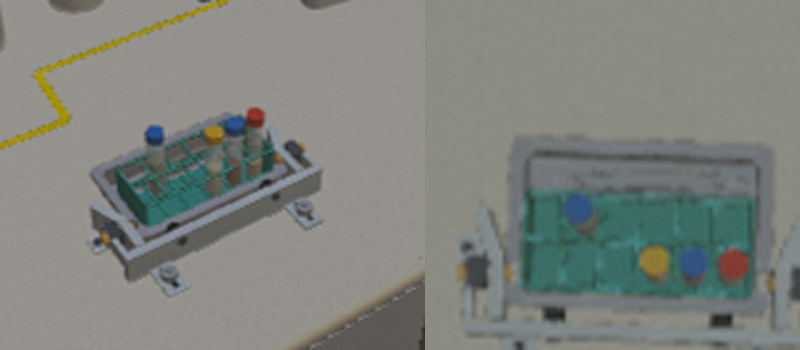

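The tube stands upright in the far row, second column, at (579,208). The tray rests on both stops at (553,312) and (722,320), with the ball at (508,273) at notch level.

```bash
python3 -c "
from cell import r
print(r.finish_job())"
```

```text
the job is handed in; nothing more can be done
None
```

The tray is docked against both stops, the single tube stands upright in the rack, and the job was handed in at about 19 s; the catches were judged seated by feel and one picture, the highest pull read was about 14 N, and I didn't re-check the bystanders.

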